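Take the rock out of an optics plate

TASK

The black mount plate with the mirror on it rocks, because one of its four feet is too low. Press down on its corners with the fingertips until you find the one that gives and springs back, then press that corner's short shim lever down flat to raise its foot, so that the plate stands level and firm with the other three levers still up. Work by touch alone: do not lift or shift the plate, and leave the things on it and round it alone.

Things in the scene. Friction and masses are not known exactly. Their poses are not given: they have to be found in the camera images.
- base: flat aluminium breadboard with a grid of small holes, 285 x 285 x 12 mm, fixed; carries the four feet. Origin on its underside below the middle of the plate (the board's own centre lies 25 mm from there towards -x); x points to the plate's back edge, y to its left, z up. Foot centres at x = +-58, y = +-98 mm
- plate: black I-shaped mount plate, 1.5 kg with the mirror mount (48 mm wide, 88 mm tall) screwed on its web 36 mm behind the middle; loose, only resting on the feet. Two cross bars 36 (x) x 240 (y) mm centred 58 mm before and behind the middle, web 90 mm wide in y, 12 mm thick. Origin mid underside, 32 mm above the base's origin (top face at 44 mm); axes as the base's
- corner_front_left (a point): point on the plate's top over the centre of the front left foot, 18 mm from the bar's long edges and 22 mm from its end: where to press that corner. The corner over the low foot gives about 4 mm under 3 to 5 N, then is firm, and springs back when let go; the other three stay put
- corner_front_right (a point): point on the plate's top over the centre of the front right foot, 18 mm from the bar's long edges and 22 mm from its end: where to press that corner. The corner over the low foot gives about 4 mm under 3 to 5 N, then is firm, and springs back when let go; the other three stay put
- corner_back_left (a point): point on the plate's top over the centre of the back left foot, 18 mm from the bar's long edges and 22 mm from its end: where to press that corner. The corner over the low foot gives about 4 mm under 3 to 5 N, then is firm, and springs back when let go; the other three stay put
- corner_back_right (a point): point on the plate's top over the centre of the back right foot, 18 mm from the bar's long edges and 22 mm from its end: where to press that corner. The corner over the low foot gives about 4 mm under 3 to 5 N, then is firm, and springs back when let go; the other three stay put
- tab_front_left (a point): middle of the top of the front left steel shim lever's black thumb pad, 24 x 24 mm, as it stands raised; fixed to the base, does not follow the lever. The lever points to the base's -x and slopes up 34 degrees; hinge 29.7 mm towards +x and 24 mm below this point. Pressed flat (4 to 8 N, then a dead stop) its top is 14 mm above the board, 61 mm before the foot centre; it stays as left
- tab_front_right (a point): middle of the top of the front right steel shim lever's black thumb pad, 24 x 24 mm, as it stands raised; fixed to the base, does not follow the lever. The lever points to the base's -x and slopes up 34 degrees; hinge 29.7 mm towards +x and 24 mm below this point. Pressed flat (4 to 8 N, then a dead stop) its top is 14 mm above the board, 61 mm before the foot centre; it stays as left
- tab_back_left (a point): middle of the top of the back left steel shim lever's black thumb pad, 24 x 24 mm, as it stands raised; fixed to the base, does not follow the lever. The lever points to the base's -x and slopes up 34 degrees; hinge 29.7 mm towards +x and 24 mm below this point. Pressed flat (4 to 8 N, then a dead stop) its top is 14 mm above the board, 61 mm before the foot centre; it stays as left
- tab_back_right (a point): middle of the top of the back right steel shim lever's black thumb pad, 24 x 24 mm, as it stands raised; fixed to the base, does not follow the lever. The lever points to the base's -x and slopes up 34 degrees; hinge 29.7 mm towards +x and 24 mm below this point. Pressed flat (4 to 8 N, then a dead stop) its top is 14 mm above the board, 61 mm before the foot centre; it stays as left
- shim_a (a joint): angle of one of the four shim levers, rad: 0 raised, 0.60 pressed flat (level). A lever pressed flat raises its foot by 4 mm. The letters a to d are in no particular order and say nothing about which corner it is
- shim_b (a joint): angle of one of the four shim levers, rad: 0 raised, 0.60 pressed flat (level). A lever pressed flat raises its foot by 4 mm. The letters a to d are in no particular order and say nothing about which corner it is
- shim_c (a joint): angle of one of the four shim levers, rad: 0 raised, 0.60 pressed flat (level). A lever pressed flat raises its foot by 4 mm. The letters a to d are in no particular order and say nothing about which corner it is
- shim_d (a joint): angle of one of the four shim levers, rad: 0 raised, 0.60 pressed flat (level). A lever pressed flat raises its foot by 4 mm. The letters a to d are in no particular order and say nothing about which corner it is
- cube: black filter cube, 38 x 46 x 36 mm, standing loose on the plate's web in front of the mirror mount; origin under its centre
- hex_keys: folding hex key set, 25 x 90 x 20 mm, loose on the desk to the right; origin under its centre
- marker: marker pen, 135 mm long, loose on the desk to the left; origin under its centre
- tape: roll of tape, 94 mm across, 48 mm tall, loose on the desk to the right; origin under its centre. A tall fixed computer fills the desk beyond it (world y below -0.40 m, x above 0.40 m): keep the arm round or over it
- case: black round objective case, 42 mm across, 70 mm tall, standing loose on the desk at the back left; origin under its centre

How it is judged:
By the outcome, as a careful person would: the job done as asked, in the order asked, and still so for the second after the job is handed in, with the robot touching nothing.
It also fails if it takes over 51 s, if anything falls off the work surface, if the arm or the gripper's body presses on something with over 40 N, if the wrist force passes 120 N, or if a joint passes its speed limit or range.

ROBOT

A 7-joint arm with a two-finger parallel gripper is mounted at the origin on a cart in front of the work surface, level with it; the furniture and walls round the work are solid. World frame = base frame: x ahead of the robot, y to its left, z up, the work surface at z = 0. Lengths are in m, angles in rad, forces in N, time in s.
With the tool pointing down it reaches from about 0.425 to 0.875 m from the base axis. Payload 4.7 kg.
Tool frame: the origin (TCP) lies midway between the tips of the shut fingers; the grasp point (between the pads) lies 19 mm behind it; z points along the fingers, y is the line along which they close (so a half turn about z gives the same grasp; the last joint's range is limited). The gripper opens to 87 mm and grips with 3 to 60 N. Pads are 19 mm wide; open, the fingers measure 117 mm over their backs; the gripper's body (75 mm by 190 mm) begins 51 mm behind the grasp point.
Start: joints at [-1.142, 0.321, -0.07, 1.45, 0.023, 1.371, -0.057], TCP at [0.262, 0.595, 0.223] pointing down, gripper open.
Joint ranges: [-2.86, 2.86], [-0.3, 2.09], [-1.38, 1.24], [0.06, 2.45], [-1.56, 4.7], [0.09, 2.05], [-2.69, 2.69]. Speed limits (rad/s): [2.57, 2.57, 3.14, 3.14, 3.14, 3.14, 3.14].

INTERFACE

Orientations are given as a rotation vector (axis times angle).
In Python, from bench import ctrl gives the robot as it stands. The module is installed in compiled form; this text tells all that it offers.
- The arm moves only by the shell command python3 -m handwheel 'ROWS' [FORCE]. ROWS is JSON, a list of rows, each a list of 7 numbers: the finger opening in m, from 0 to 0.087, then the shift along the tool's x, y, z in m, then the turn, a rotation vector about the tool's x, y, z in degrees. A call has 1 to 12 rows; each row shifts and turns the commanded pose from where the row before left it, along the tool's axes as they then stand; what a row does not reach is not made up. A row lasts 1/8 s, in which the tool goes at most 62.5 mm and 10.7 degrees, less where a joint would pass 70% of its speed; a pose out of reach is approached as far as the arm can. A call is refused whole if a number of a shift passes 0.0625 or a number of a turn 10.7, either way. A call with a gripper value outside its range is refused whole. The fingers move at their own pace and stop on an object; FORCE is the grip in N (left out, the last holds). Time passes only in rows, so rows that do not move let the fingers close. It gives the time, the measured TCP pose, the force, the opening and the grip force at its end, in the units of the state.
- ctrl.get_state(): the state, without advancing time (a new reading comes with each control period).
- ctrl.get_image(name): name is "scene" or "side" or "wrist"; returns (picture, depth): 400x640x3 uint8, blue, green, red; 400x640 float32, m along the optical axis (not along the pixel's ray), 0 where there is no reading.
- ctrl.camera_info(name): a dict with "intrinsics" (3x3 intrinsics, pixels), "R" (3x3) and "t" (3): a world point X has camera coordinates R X + t. Camera axes: x right, y down, z forward; pixel columns grow to the right and rows downward; lengths in m; the calibration is good to about 2 mm. A picture is of the moment at which its call begins: read the wrist's pose just before it. camera_info takes no time and is no camera call; for the wrist camera it gives the pose at the moment of the call.
- ctrl.close_job(): hands the job in; it is judged then, once.
The state is a dict: "time": time; "joint_positions": joint angles; "qd": joint speeds; "joint_torque": joint torques, N m; "position": TCP position; "tool_rot": TCP orientation; "ft_force": force on the tool from outside, world axes, zero at the start; "torque": the same for the moment, N m; "grip_width": opening from 0.0 (shut) to 1.0 (fully open); "grip_force": force on a finger pad.
Only numpy, scipy, OpenCV 4.12 (cv2) and the standard library are available. Lean on these libraries where they do the work, as an engineer would, in place of code of your own. Each camera call takes 0.05 s, during which the arm holds its last target. There are 200 camera calls.

## Working session

There is one attempt and no reset: what is moved stays moved. The work goes in short steps, Python scripts to look and compute and a shell command to move; the robot and the scene stay as the last step left them, time stands still between calls to the robot, and variables do not carry over. Pictures are saved under pics/ and viewed, at most 10 in all, crops included, and the job is handed in when it is done.

```bash
mkdir -p pics
cat > h.py <<'E'
from bench import ctrl
import numpy as np, cv2
def P(n,u,v,d):
    c=ctrl.camera_info(n);K=np.array(c["intrinsics"]);R=np.array(c["R"]);t=np.array(c["t"])
    return R.T@(d*np.linalg.solve(K,[u,v,1])-t)
def proj(n,X):
    c=ctrl.camera_info(n);K=np.array(c["intrinsics"]);p=K@(np.array(c["R"])@np.array(X)+np.array(c["t"]));return p[:2]/p[2]
E
python3 - <<'E'
from h import *
for n in("scene","side"):
    im,d=ctrl.get_image(n);cv2.imwrite(f"pics/{n}.png",im);np.savez(f"{n}.npz",im=im,d=d)
    c=ctrl.camera_info(n);print(n,-np.array(c["R"]).T@np.array(c["t"]))
s=ctrl.get_state();print(s)
E
```

```text
scene [-0.21184624 -0.41314461  1.08834404]
side [0.68985915 1.04526571 1.10148632]
{'time': 0.1, 'joint_positions': array([-1.14195749,  0.32175084, -0.07009014,  1.45156644,  0.02258902,
        1.37080038, -0.05689755]), 'qd': array([-0.00097834, -0.00210237, -0.00066737, -0.00276434,  0.00075263,
       -0.00061135,  0.00041896]), 'joint_torque': array([-2.31568929e-04, -4.92570198e+01, -4.05609151e-01, -3.13401282e+01,
       -6.42061047e-02,  3.93804756e-02,  5.99149189e-05]), 'position': array([0.26175324, 0.59441678, 0.22156291]), 'tool_rot': array([-6.46702198e-01, -3.07402492e+00,  2.69497937e-03]), 'ft_force': array([ 0.05375073, -0.81473399,  0.518725  ]), 'torque': array([-0.02847188, -0.02574881, -0.04231766]), 'grip_force': 0.0, 'grip_width': 0.9980043863896589}
```

View pics/scene.png

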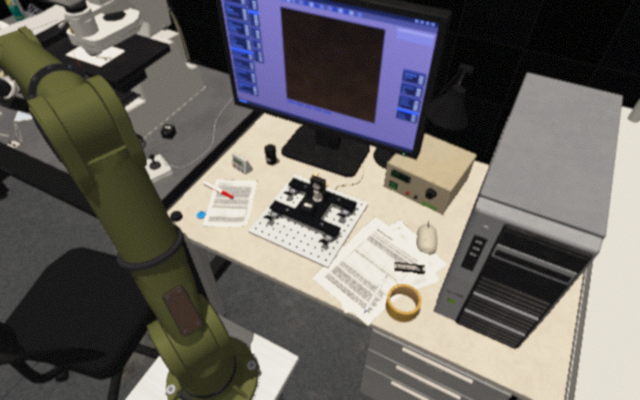

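View pics/side.png

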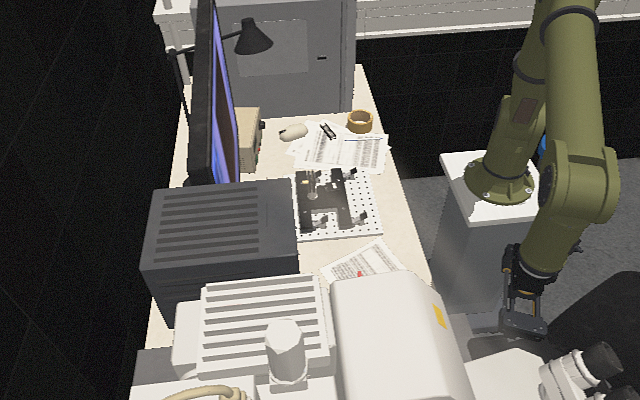

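The scene view shows the white board round (310,218) with the black plate and the mirror at (318,190). The side view shows it round (338,205). The arm is clear on the left. I'll enlarge both and fit the board from depth.

Run:
```python
from h import *
def cloud(n):
    z=np.load(n+".npz");d=z["d"];im=z["im"]
    v,u=np.mgrid[:400,:640];c=ctrl.camera_info(n);K=np.array(c["intrinsics"]);R=np.array(c["R"]);t=np.array(c["t"])
    r=np.linalg.solve(K,np.stack([u.ravel(),v.ravel(),np.ones(u.size)]))*d.ravel()
    return ((r.T-t)@R).reshape(400,640,3),im,d
for n,(a,b,c_,e) in dict(scene=(240,380,165,270),side=(280,395,155,250)).items():
    X,im,d=cloud(n);cr=im[c_:e,a:b]
    sub=X[c_:e,a:b];ok=d[c_:e,a:b]>0
    br=cr.min(2)>175
    m=ok&br&(abs(sub[...,2]-0.012)<0.006)
    k,l,st,ce=cv2.connectedComponentsWithStats(cv2.morphologyEx(m.astype(np.uint8),cv2.MORPH_CLOSE,np.ones((3,3))))
    i=1+st[1:,4].argmax();q=sub[(l==i)&m]
    print(n,len(q),q[:,2].mean(),cv2.minAreaRect((q[:,:2]*1000).astype(np.float32)))
    dk=ok&(cr.max(2)<70)&(abs(sub[...,2]-0.044)<0.006);q=sub[dk];print(len(q),q.mean(0),cv2.minAreaRect((q[:,:2]*1000).astype(np.float32)))
    cv2.imwrite(f"pics/{n}_c.png",cv2.resize(cr,None,fx=5.5,fy=5.5,interpolation=cv2.INTER_CUBIC))
```

```text
scene 2561 0.01042522062167188 ((558.56591796875, 31.00255584716797), (287.9003601074219, 290.2358093261719), 88.94184112548828)
1382 [0.57205248 0.02258373 0.04240757] ((561.6069946289062, 29.30347442626953), (235.23326110839844, 196.89683532714844), 89.19908142089844)
side 2413 0.010783276736731249 ((555.6131591796875, 61.78666687011719), (281.1726379394531, 349.9629821777344), 1.3715907335281372)
205 [0.55415413 0.00672131 0.04287257] ((562.8218383789062, 38.04075622558594), (241.83265686035156, 196.64874267578125), 89.0345230102539)
```

View pics/scene_c.png

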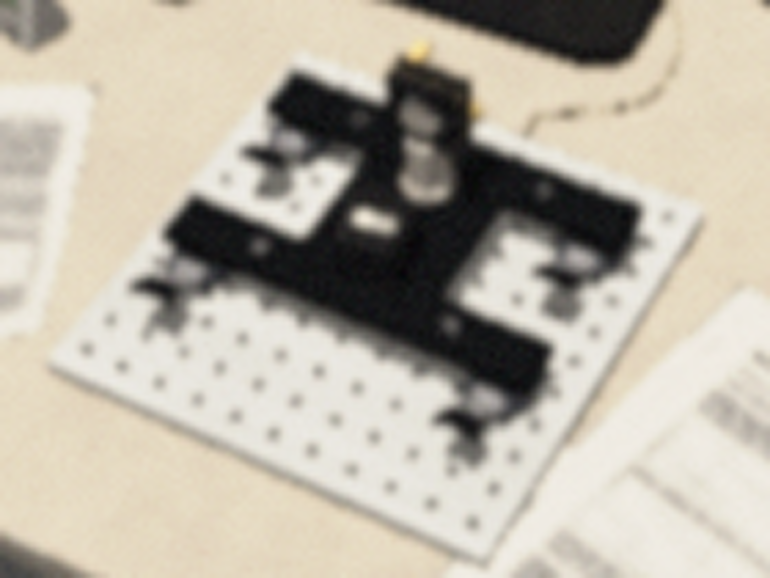

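Run:
```python
from h import *
d=np.load("scene.npz")["d"]
for n,u,v in[("monitor bottom",330,125),("mon bottomR",410,150),("mon left",235,95),("base",325,160),("lamp",445,110),("mirror top",317,178),("case",270,150),("box",400,165),("red pen",228,193),("tape",404,290),("white gadget",240,160)]:
    print(n,P("scene",u,v,d[v,u]).round(3))
# true-ish corners in scene from guess pose
o=np.array([.5825,.0305]);y=np.radians(-1.06);R=np.array([[np.cos(y),-np.sin(y)],[np.sin(y),np.cos(y)]])
for a in(-167.5,117.5):
  for b in(-142.5,142.5): 
    p=o+R@np.array([a,b])/1e3; print(p.round(3),(proj("scene",[*p,.012])-[240,165])*5.5)
for a in(-76,76):
  for b in(-120,120):
    p=o+R@np.array([a,b])/1e3; print("plate",(proj("scene",[*p,.044])-[240,165])*5.5)
```

```text
monitor bottom [0.822 0.093 0.172]
mon bottomR [ 0.835 -0.184  0.165]
mon left [0.813 0.469 0.175]
base [0.817 0.107 0.011]
lamp [ 0.72  -0.275  0.426]
mirror top [0.616 0.033 0.134]
case [0.718 0.274 0.069]
box [ 0.8   -0.17   0.123]
red pen [0.521 0.324 0.012]
tape [ 0.436 -0.334  0.028]
white gadget [0.645 0.354 0.048]
[ 0.412 -0.109] [481.37722996 564.41622638]
[0.418 0.176] [ 39.70203881 360.27608251]
[ 0.697 -0.114] [705.2375279  210.30888725]
[0.703 0.171] [297.15934165  49.32478161]
plate [524.54724102 390.72222909]
plate [155.76221977 231.12811649]
plate [644.7355564  207.17393026]
plate [291.37827914  66.68311781]
```

```bash
python3 -m handwheel '[[0,0,0,0,0,0,10.7],[0,0,0,0,0,0,10.7],[0,0,0,0,0,0,10.7],[0,0,0,0,0,0,10.7],[0,0,0,0,0,0,10.7],[0,0,0,0,0,0,10.7],[0,0,0,0,0,0,3]]' 20
```

```text
time: 0.98
position: [0.2618, 0.5946, 0.2219]
tool_rot: [2.243, 2.199, -0.001]
ft_force: [0.9, 0.2, 0.7]
grip_width: 0.289
grip_force: 0.0
```

```bash
python3 -m handwheel '[[0,-0.051,0.0245,-0.007,0,0,0],[0,-0.051,0.0245,-0.007,0,0,0],[0,-0.051,0.0245,-0.007,0,0,0],[0,-0.051,0.0245,-0.007,0,0,0],[0,-0.051,0.0245,-0.007,0,0,0],[0,-0.051,0.0245,-0.007,0,0,0],[0,-0.051,0.0245,-0.007,0,0,0],[0,-0.051,0.0245,-0.007,0,0,0],[0,-0.051,0.0245,-0.007,0,0,0],[0,-0.051,0.0245,-0.007,0,0,0],[0,-0.051,0.0245,-0.007,0,0,0],[0,0,0,0,0,0,0]]'
python3 - <<'E'
from h import *
im,d=ctrl.get_image("wrist");cv2.imwrite("pics/w1.png",im);np.savez("w1.npz",im=im,d=d)
c=ctrl.camera_info("wrist");print(-np.array(c["R"]).T@np.array(c["t"]),np.array(c["R"])[2]);print({k:ctrl.get_state()[k] for k in("position","tool_rot","ft_force","joint_positions")})
E
```

```text
time: 2.48
position: [0.5231, 0.0236, 0.3001]
tool_rot: [2.249, 2.19, -0.0]
ft_force: [0.7, 0.7, 0.4]
grip_width: 0.003
grip_force: 0.0
[0.52425305 0.10759864 0.46302095] [-0.0053968  -0.29289815 -0.95612842]
{'position': array([0.52226749, 0.02707366, 0.29951475]), 'tool_rot': array([ 2.24557437e+00,  2.19689008e+00, -2.86996797e-04]), 'ft_force': array([ 0.32432568,  1.08870407, -0.21951846]), 'joint_positions': array([-0.69837751,  0.00760392,  0.60442221,  1.66043377, -0.00414183,
        1.47497745, -0.11548906])}
```

View pics/w1.png

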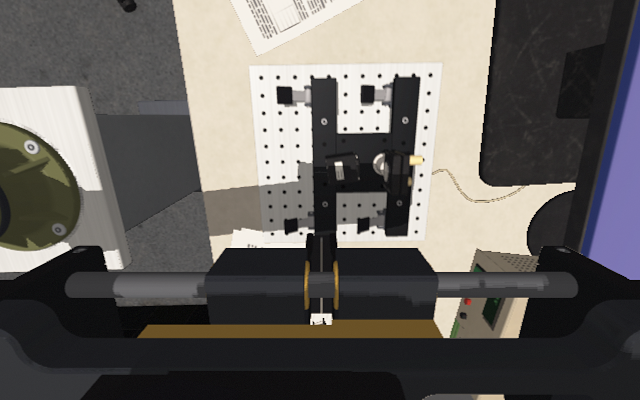

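The wrist view has image right = world +x and up = world +y. The board spans (250,66) to (441,63) on its left edge and (424,240) at the back right. The front bar's left end is at (312–336,78), the back bar's at (394–418,76), and the mirror is at (395,165).

Run:
```python
from h import *
z=np.load("w1.npz");im,d=z["im"],z["d"];n="wrist"
def at(u,v,h):
    a=P(n,u,v,0.);b=P(n,u,v,1.);return a+(b-a)*(h-a[2])/(b[2]-a[2])
for u,v in[(250,66),(441,63),(424,240)]:print("board",at(u,v,.012).round(4), d[v,u])
for u,v in[(324,110),(405,110),(325,220)]:print("plateZ",P(n,u,v,d[v,u]).round(4))
print("board z",P(n,290,140,d[140,290]).round(4))
v=np.arange(0,400)
g=im.max(2).astype(float)
# bar edges along rows
for r in(86,100,110,140,150,230):
    e=np.abs(np.diff(cv2.GaussianBlur(g,(3,3),0)[r]));idx=[i for i in range(300,430) if e[i]>25 and e[i]==e[i-2:i+3].max()]
    print(r,[tuple((at(i+.5,r,.044)[:2]).round(4)) for i in idx][:6])
o=np.array([.5825,.0305]);y=np.radians(-1.06);R=np.array([[np.cos(y),-np.sin(y)],[np.sin(y),np.cos(y)]])
big=im.copy()
def dot(a,b,h,c):
    p=proj(n,[*(o+R@np.array([a,b])/1e3),h]);q=(int(round((p[0]-220)*3)),int(round((p[1]-50)*3)));cv2.circle(B,q,3,c,-1)
B=cv2.resize(im[50:250,220:460],None,fx=3,fy=3,interpolation=cv2.INTER_CUBIC)
for a in(-167.5,117.5):
  for b in(-142.5,142.5):dot(a,b,.012,(0,0,255))
for a in(-76,-40,40,76):
  for b in(-120,120):dot(a,b,.044,(0,255,0))
for a in(-58,58):
  for b in(-98,98):dot(a,b,.044,(255,255,0));dot(a-52.7,b,.047,(255,0,255))
cv2.imwrite("pics/w1c.png",B)
```

```text
board [0.4223 0.1805 0.012 ] 0.41075695
board [0.7017 0.1784 0.012 ] 0.4096091
board [ 0.701  -0.1038  0.012 ] 0.49044636
plateZ [0.5291 0.1162 0.046 ]
plateZ [0.6436 0.1137 0.0462]
plateZ [ 0.5276 -0.0499  0.0453]
board z [0.4753 0.0733 0.0136]
86 [(np.float64(0.5013), np.float64(0.1485)), (np.float64(0.5484), np.float64(0.1475)), (np.float64(0.5803), np.float64(0.1468)), (np.float64(0.5998), np.float64(0.1464)), (np.float64(0.6109), np.float64(0.1461)), (np.float64(0.6248), np.float64(0.1458))]
100 [(np.float64(0.5104), np.float64(0.13)), (np.float64(0.5483), np.float64(0.1292)), (np.float64(0.5807), np.float64(0.1285)), (np.float64(0.599), np.float64(0.1281)), (np.float64(0.6229), np.float64(0.1276)), (np.float64(0.6623), np.float64(0.1267))]
110 [(np.float64(0.5114), np.float64(0.1166)), (np.float64(0.5483), np.float64(0.1158)), (np.float64(0.5568), np.float64(0.1157)), (np.float64(0.5611), np.float64(0.1156)), (np.float64(0.5795), np.float64(0.1152)), (np.float64(0.5838), np.float64(0.1151))]
140 [(np.float64(0.51), np.float64(0.0749)), (np.float64(0.6609), np.float64(0.0716))]
150 [(np.float64(0.5111), np.float64(0.0604)), (np.float64(0.6605), np.float64(0.0572))]
230 [(np.float64(0.5104), np.float64(-0.0672)), (np.float64(0.5458), np.float64(-0.068)), (np.float64(0.5781), np.float64(-0.0687)), (np.float64(0.5975), np.float64(-0.0692)), (np.float64(0.6233), np.float64(-0.0697)), (np.float64(0.6604), np.float64(-0.0706))]
```

View pics/w1c.png

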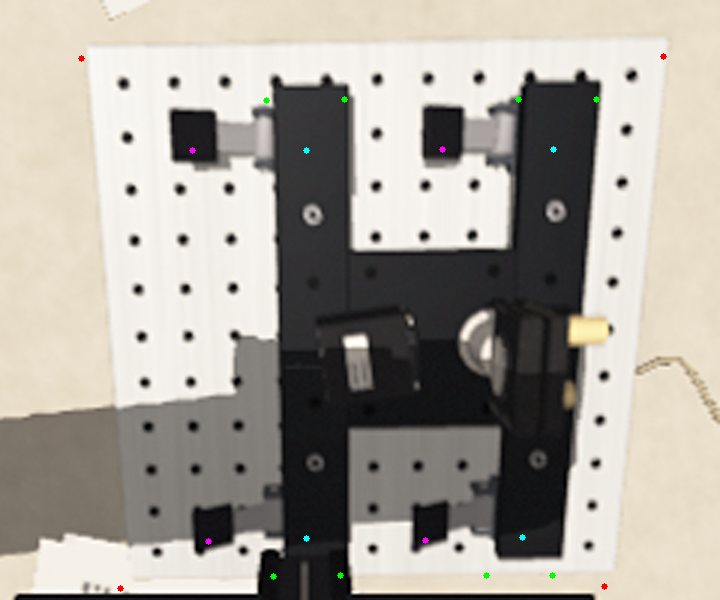

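```bash
python3 -m handwheel '[[0,0,0,0,0,0,0],[0,0,0,0,0,0,0],[0,0,0,0,0,0,0]]'
python3 - <<'E'
from h import *
n="wrist"
print(ctrl.get_state()["position"]);c0=ctrl.camera_info(n);im,d=ctrl.get_image(n);c1=ctrl.camera_info(n);print(ctrl.get_state()["position"],np.array(c1["t"])-np.array(c0["t"]))
from scipy.optimize import minimize
o=np.array([.5825,.0305]);g=cv2.GaussianBlur(im.max(2).astype(np.float32),(3,3),0)
# contrast fit: inside dark plate ends/edges vs outside bright board
def pts(off):
    L=[]
    for xc in(-58,58):
        for s,ys in((-1,[60,75,115] if 1 else 0),(1,[60,75,90,105,115])):
            for y in ys:
                L.append((xc+s*(18+off),y))
        L+= [(xc+x,120+off) for x in(-12,-4,4,12)]
    L+=[(-58-18-off,y) for y in(-40,-20,20,40,-60)]
    return L
K=np.array(c0["intrinsics"]);Rc=np.array(c0["R"]);tc=np.array(c0["t"])
def val(L,p,h):
    a=np.array(L)/1e3;c,s=np.cos(p[2]),np.sin(p[2])
    X=np.c_[p[0]+a[:,0]*c-a[:,1]*s,p[1]+a[:,0]*s+a[:,1]*c,np.full(len(a),h)]
    q=K@(Rc@X.T+tc[:,None]);q=(q[:2]/q[2]).astype(np.float32)
    return cv2.remap(g,q[0],q[1],cv2.INTER_LINEAR).ravel()
def B(off):
    return [(-167.5-off,y) for y in(-60,0,60,100,130)]+[(117.5+off,y) for y in(-100,-60,60,100,130)]+[(x,142.5+off) for x in(-150,-100,0,100)]
plate=lambda p:-sum((np.minimum(val(pts(f),p,.044),200)-np.minimum(val(pts(-f),p,.044),200)).mean() for f in(2,4,7))
board=lambda p:-sum((val(B(-f),p,.012)-val(B(f),p,.012)).mean() for f in(2,4,7))
import itertools
for nm,f in(("plate",plate),("board",board)):
    best=min(((f(p),p) for p in itertools.product(np.arange(.572,.598,.001),np.arange(.02,.05,.001),np.radians(np.arange(-3,2.1,.5)))),key=lambda t:t[0])
    r=minimize(f,best[1],method="Nelder-Mead",options=dict(initial_simplex=np.array(best[1])+np.array([[0,0,0],[.001,0,0],[0,.001,0],[0,0,.005]])))
    print(nm,best[0],r.fun,r.x[:2].round(4),np.degrees(r.x[2]).round(2))
E
```

```text
time: 2.9
position: [0.5217, 0.0305, 0.2994]
tool_rot: [-2.238, -2.205, 0.0]
ft_force: [0.2, 0.4, 0.3]
grip_width: 0.005
grip_force: 0.0
[0.52169885 0.03054439 0.29942388]
[0.52177569 0.03028578 0.29949354] [-1.01185391e-04 -1.81219253e-05 -9.46428574e-06]
plate -418.1192 -421.7318115234375 [0.5874 0.033 ] -0.51
board -32.993042 -33.5487060546875 [0.5873 0.031 ] -0.85
```

```bash
python3 -m handwheel '[[0,0.025,0.001,0.03,0,0,0],[0,0.025,0.001,0.05,0,0,0],[0,0.025,0.001,0.05,0,0,0],[0,0.025,0.002,0.05,0,0,0],[0,0,0,0.04,0,0,0],[0,0,0,0.015,0,0,0],[0,0,0,0,0,0,0],[0,0,0,0,0,0,0],[0,0,0,0,0,0,0]]'; python3 -c "
from h import *
s=ctrl.get_state();print(s['position'],s['ft_force'],s['torque'])
im,d=ctrl.get_image('wrist');cv2.imwrite('pics/w2.png',im)"
```

```text
time: 4.08
position: [0.53, 0.1295, 0.0663]
tool_rot: [2.24, 2.202, 0.005]
ft_force: [-0.5, 0.3, 0.2]
grip_width: 0.007
grip_force: 0.0
[0.52997425 0.12953205 0.06631001] [-0.54637679  0.28331246  0.2257212 ] [-0.08662638  0.04567495 -0.038122  ]
```

View pics/w2.png

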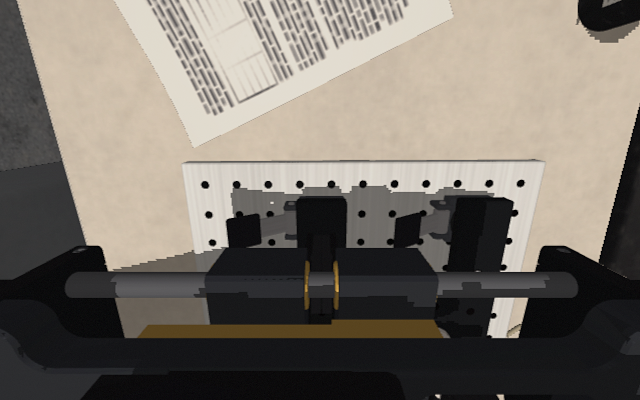

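The fingers are centred over the front bar's left end (bar at columns 297–346, fingers at 308–335). Now I'll press.

```bash
python3 -m handwheel '[[0,0,0,0.01,0,0,0],[0,0,0,0.009,0,0,0],[0,0,0,0,0,0,0],[0,0,0,0,0,0,0]]'; python3 -m handwheel '[[0,0,0,0.002,0,0,0],[0,0,0,0,0,0,0]]';python3 -m handwheel '[[0,0,0,0.002,0,0,0],[0,0,0,0,0,0,0]]'
```

```text
time: 4.62
position: [0.5284, 0.1292, 0.0451]
tool_rot: [-2.24, -2.202, 0.001]
ft_force: [0.7, 0.0, 0.5]
grip_width: 0.006
grip_force: 0.0
time: 4.88
position: [0.5287, 0.1293, 0.0444]
tool_rot: [-2.24, -2.202, -0.0]
ft_force: [-2.9, -0.2, 8.4]
grip_width: 0.005
grip_force: 3.8
time: 5.12
position: [0.5287, 0.1293, 0.0443]
tool_rot: [-2.239, -2.201, -0.0]
ft_force: [-9.8, -2.5, 21.5]
grip_width: 0.004
grip_force: 10.9
```

Front left is firm (0.1 mm between 8 and 21 N). Next, back left.

```bash
python3 -m handwheel '[[0,0,0,-0.015,0,0,0],[0,0,0,-0.010,0,0,0],[0,0,0.03,0,0,0,0],[0,0,0.04,0,0,0,0],[0,0,0.03,0,0,0,0],[0,0,0.016,0,0,0,0],[0,0,0,0.01,0,0,0],[0,0,0,0.01,0,0,0],[0,0,0,0,0,0,0],[0,0,0,0,0,0,0]]'; python3 -m handwheel '[[0,0,0,0.002,0,0,0],[0,0,0,0,0,0,0]]';python3 -m handwheel '[[0,0,0,0.001,0,0,0],[0,0,0,0,0,0,0]]'
```

```text
time: 6.38
position: [0.6438, 0.1276, 0.0463]
tool_rot: [-2.239, -2.202, 0.001]
ft_force: [0.6, -0.1, -0.9]
grip_width: 0.004
grip_force: 0.0
time: 6.62
position: [0.6446, 0.1275, 0.0446]
tool_rot: [-2.24, -2.203, -0.0]
ft_force: [-0.2, -0.4, 0.3]
grip_width: 0.004
grip_force: 0.0
time: 6.88
position: [0.6446, 0.1275, 0.0446]
tool_rot: [-2.24, -2.202, -0.001]
ft_force: [-2.5, -0.6, 4.7]
grip_width: 0.001
grip_force: 2.7
```

```bash
python3 -m handwheel '[[0,0,0,0.001,0,0,0],[0,0,0,0,0,0,0]]'; python3 -m handwheel '[[0,0,0,0.001,0,0,0],[0,0,0,0,0,0,0]]'
```

```text
time: 7.12
position: [0.6446, 0.1275, 0.0445]
tool_rot: [-2.239, -2.202, -0.001]
ft_force: [-5.3, -0.5, 11.5]
grip_width: 0.004
grip_force: 5.2
time: 7.38
position: [0.6446, 0.1275, 0.0444]
tool_rot: [-2.239, -2.202, -0.001]
ft_force: [-7.5, -0.8, 14.8]
grip_width: 0.012
grip_force: 7.7
```

Back left is firm too. Next, back right, going over the mirror.

```bash
python3 -m handwheel '[[0,0,0,-0.03,0,0,0],[0,0,0,-0.05,0,0,0],[0,0,0,-0.045,0,0,0],[0,0,0,0,0,0,0],[0,-0.05,0,0,0,0,0],[0,-0.05,0,0,0,0,0],[0,-0.05,0,0,0,0,0],[0,-0.046,0,0,0,0,0],[0,0,0,0,0,0,0],[0,0,0,0,0,0,0],[0,0,0,0,0,0,0]]'; python3 -m handwheel '[[0,0,0,0.04,0,0,0],[0,0,0,0.04,0,0,0],[0,0,0,0.03,0,0,0],[0,0,0,0.01,0,0,0],[0,0,0,0,0,0,0],[0,0,0,0,0,0,0],[0,0,0,0,0,0,0]]';python3 -m handwheel '[[0,0,0,0.002,0,0,0],[0,0,0,0,0,0,0]]'
```

```text
time: 8.75
position: [0.6414, -0.0665, 0.1659]
tool_rot: [-2.236, -2.205, -0.0]
ft_force: [-0.4, 0.1, -0.3]
grip_width: 0.001
grip_force: 0.0
time: 9.62
position: [0.6423, -0.0687, 0.048]
tool_rot: [2.239, 2.201, 0.003]
ft_force: [-0.2, 0.4, -0.1]
grip_width: 0.002
grip_force: 0.0
time: 9.88
position: [0.6413, -0.0686, 0.0446]
tool_rot: [-2.24, -2.203, -0.0]
ft_force: [0.4, 0.1, 0.8]
grip_width: 0.005
grip_force: 0.0
```

```bash
for i in 1; do python3 -m handwheel '[[0,0,0,0.001,0,0,0],[0,0,0,0,0,0,0]]'; python3 -m handwheel '[[0,0,0,0.001,0,0,0],[0,0,0,0,0,0,0]]'; python3 -m handwheel '[[0,0,0,0.001,0,0,0],[0,0,0,0,0,0,0]]'; done
```

```text
time: 10.12
position: [0.6415, -0.0686, 0.044]
tool_rot: [2.24, 2.203, 0.0]
ft_force: [-0.9, 0.8, 3.5]
grip_width: 0.006
grip_force: 1.7
time: 10.38
position: [0.6416, -0.0687, 0.0429]
tool_rot: [2.24, 2.202, 0.001]
ft_force: [-1.3, 0.2, 4.5]
grip_width: 0.005
grip_force: 2.3
time: 10.62
position: [0.6417, -0.0688, 0.0419]
tool_rot: [2.24, 2.202, 0.001]
ft_force: [-1.6, 0.5, 6.5]
grip_width: 0.002
grip_force: 2.7
```

```bash
python3 -m handwheel '[[0,0,0,0.001,0,0,0],[0,0,0,0.001,0,0,0],[0,0,0,0,0,0,0]]'; python3 -m handwheel '[[0,0,0,0.001,0,0,0],[0,0,0,0,0,0,0]]';  python3 -m handwheel '[[0,0,0,-0.004,0,0,0],[0,0,0,0,0,0,0]]'; python3 -m handwheel '[[0,0,0,-0.002,0,0,0],[0,0,0,0,0,0,0]]'
```

```text
time: 11.0
position: [0.6418, -0.0688, 0.041]
tool_rot: [2.24, 2.202, 0.001]
ft_force: [-3.8, 0.4, 10.9]
grip_width: 0.004
grip_force: 5.4
time: 11.25
position: [0.6418, -0.0688, 0.0409]
tool_rot: [2.24, 2.202, 0.002]
ft_force: [-5.8, 0.5, 16.8]
grip_width: 0.004
grip_force: 7.9
time: 11.5
position: [0.6416, -0.0687, 0.043]
tool_rot: [2.24, 2.202, 0.001]
ft_force: [-0.7, -1.0, 4.3]
grip_width: 0.007
grip_force: 2.2
time: 11.75
position: [0.6415, -0.0686, 0.0444]
tool_rot: [2.24, 2.202, 0.0]
ft_force: [-0.4, -0.9, 2.3]
grip_width: 0.005
grip_force: 1.4
```

Back right gives about 3.5 mm at 3–6 N, goes firm, and springs back, so it is the low foot. I'll move over its lever.

```bash
python3 -m handwheel '[[0,0,0,-0.015,0,0,0],[0,0,0,-0.015,0,0,0],[0,0,0,0,0,0,0],[0,0,-0.03,0,0,0,0],[0,0.002,-0.029,0,0,0,0],[0,0,0,0,0,0,0],[0,0,0,0,0,0,0],[0,0,0,0,0,0,0]]'
python3 - <<'E'
from h import *
c={}
for n in("side","scene"):
    im,d=ctrl.get_image(n);p=proj(n,[.585,-.067,.05]).astype(int);c[n]=cv2.resize(im[p[1]-40:p[1]+40,p[0]-40:p[0]+40],(390,390),interpolation=cv2.INTER_CUBIC)
cv2.imwrite("pics/lev.png",np.hstack([c["side"],c["scene"]]))
print(ctrl.get_state()["position"])
E
```

```text
time: 12.75
position: [0.5833, -0.0656, 0.0747]
tool_rot: [2.239, 2.202, 0.001]
ft_force: [0.5, 0.8, -0.3]
grip_width: 0.003
grip_force: 0.0
[ 0.58302974 -0.06570052  0.07453361]
```

View pics/lev.png

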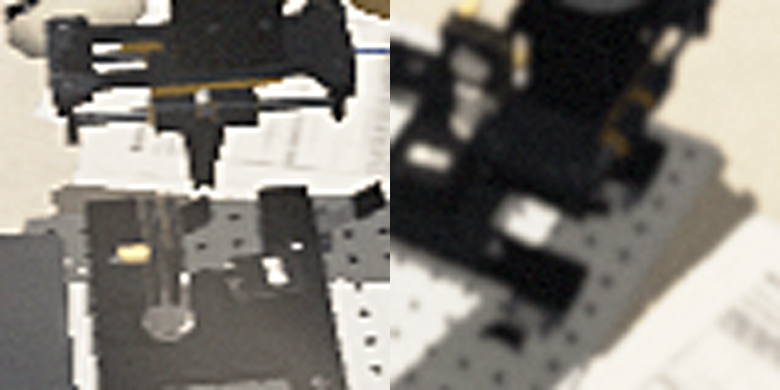

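The side view shows the tips at (203,188), right above the black pad at (195,210) and between the two bars. Pressing down now.

```bash
python3 -m handwheel '[[0,0,0,0.01,0,0,0],[0,0,0,0.008,0,0,0],[0,0,0,0.005,0,0,0],[0,0,0,0,0,0,0],[0,0,0,0,0,0,0]]'; python3 -m handwheel '[[0,0,0,0.004,0,0,0],[0,0,0,0.004,0,0,0],[0,0,0,0,0,0,0]]'; python3 -m handwheel '[[0,0,0,0.004,0,0,0],[0,0,0,0.004,0,0,0],[0,0,0,0,0,0,0]]'
```

```text
time: 13.48
position: [0.5828, -0.0656, 0.0516]
tool_rot: [2.24, 2.202, 0.001]
ft_force: [0.0, -0.4, 0.2]
grip_width: 0.003
grip_force: 0.0
time: 13.85
position: [0.5814, -0.0657, 0.0432]
tool_rot: [-2.239, -2.201, 0.002]
ft_force: [-2.9, -0.2, 1.6]
grip_width: 0.007
grip_force: 1.5
time: 14.22
position: [0.5829, -0.0656, 0.0353]
tool_rot: [2.239, 2.202, 0.001]
ft_force: [0.6, 0.6, -0.3]
grip_width: 0.004
grip_force: 0.0
```

Run:
```python
from h import *
c={}
for n in("side","scene"):
    im,d=ctrl.get_image(n);p=proj(n,[.585,-.067,.03]).astype(int);c[n]=cv2.resize(im[p[1]-30:p[1]+30,p[0]-30:p[0]+30],(390,390),interpolation=cv2.INTER_CUBIC)
cv2.imwrite("pics/lev2.png",np.hstack([c["side"],c["scene"]]))
s=ctrl.get_state();print(s["position"],s["ft_force"])
```

```text
[ 0.58337476 -0.06550481  0.03573871] [-0.57790191 -0.34262778  0.60009928]
```

View pics/lev2.png

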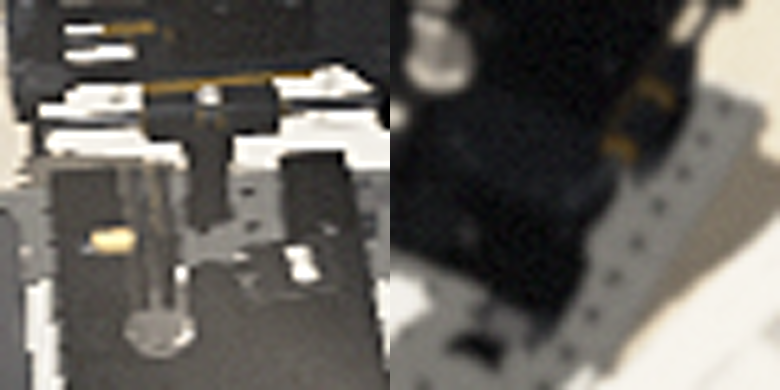

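The lever is hidden by the fingers at (210,200). It may have run ahead, so I'll carry on down to the expected stop at 26 mm.

```bash
python3 -m handwheel '[[0,0,0,0.004,0,0,0],[0,0,0,0.003,0,0,0],[0,0,0,0,0,0,0]]'; python3 -m handwheel '[[0,0,0,0.003,0,0,0],[0,0,0,0,0,0,0]]'; python3 -m handwheel '[[0,0,0,0.002,0,0,0],[0,0,0,0,0,0,0]]'
```

```text
time: 14.7
position: [0.5827, -0.0655, 0.0285]
tool_rot: [2.24, 2.202, 0.001]
ft_force: [0.4, 0.9, 0.4]
grip_width: 0.004
grip_force: 0.4
time: 14.95
position: [0.5826, -0.0656, 0.0264]
tool_rot: [-2.24, -2.202, -0.001]
ft_force: [-2.6, 0.6, 8.3]
grip_width: 0.005
grip_force: 4.3
time: 15.2
position: [0.5827, -0.0656, 0.0262]
tool_rot: [-2.239, -2.202, -0.002]
ft_force: [-7.5, 2.5, 21.4]
grip_width: 0.009
grip_force: 10.6
```

There's a dead stop at 26.2 mm, so the lever is flat. I'll lift off and check that the corner is now firm.

```bash
python3 -m handwheel '[[0,0,0,-0.02,0,0,0],[0,0,0,-0.03,0,0,0],[0,0,0,0,0,0,0],[0,0,0.03,0,0,0,0],[0,-0.002,0.029,0,0,0,0],[0,0,0,0,0,0,0],[0,0,0,0.014,0,0,0],[0,0,0,0.011,0,0,0],[0,0,0,0,0,0,0],[0,0,0,0,0,0,0]]'; python3 -m handwheel '[[0,0,0,0.002,0,0,0],[0,0,0,0,0,0,0]]'; python3 -m handwheel '[[0,0,0,0.002,0,0,0],[0,0,0,0,0,0,0]]'
```

```text
time: 16.45
position: [0.6412, -0.0686, 0.0486]
tool_rot: [-2.24, -2.202, -0.0]
ft_force: [-0.5, -0.4, 0.5]
grip_width: 0.005
grip_force: 0.0
time: 16.7
position: [0.6415, -0.0685, 0.0468]
tool_rot: [2.24, 2.203, 0.001]
ft_force: [-0.4, -0.6, 0.7]
grip_width: 0.006
grip_force: 0.0
time: 16.95
position: [0.6414, -0.0686, 0.0446]
tool_rot: [2.24, 2.203, 0.0]
ft_force: [-0.2, 0.9, -0.3]
grip_width: 0.003
grip_force: 0.0
```

```bash
python3 -m handwheel '[[0,0,0,0.001,0,0,0],[0,0,0,0,0,0,0]]'; python3 -m handwheel '[[0,0,0,0.001,0,0,0],[0,0,0,0,0,0,0]]'; python3 -m handwheel '[[0,0,0,0.001,0,0,0],[0,0,0,0,0,0,0]]'
```

```text
time: 17.2
position: [0.6414, -0.0686, 0.0445]
tool_rot: [-2.24, -2.202, -0.001]
ft_force: [-2.1, -0.2, 5.6]
grip_width: 0.006
grip_force: 2.7
time: 17.45
position: [0.6414, -0.0686, 0.0443]
tool_rot: [-2.24, -2.202, -0.001]
ft_force: [-3.9, 0.8, 10.1]
grip_width: 0.011
grip_force: 5.2
time: 17.7
position: [0.6415, -0.0686, 0.0443]
tool_rot: [-2.24, -2.202, -0.002]
ft_force: [-6.6, 1.7, 15.7]
grip_width: 0.006
grip_force: 7.6
```

The corner is now firm. I'll retract, back off and take a last look.

```bash
python3 -m handwheel '[[0,0,0,-0.03,0,0,0],[0,0,0,-0.05,0,0,0],[0,0,0,-0.05,0,0,0],[0,0,0,-0.05,0,0,0],[0,0,0,-0.05,0,0,0],[0,0,-0.05,-0.02,0,0,0],[0,-0.02,-0.05,0,0,0,0],[0,-0.02,-0.02,0,0,0,0],[0,0,0,0,0,0,0],[0,0,0,0,0,0,0],[0,0,0,0,0,0,0],[0,0,0,0,0,0,0]]'
python3 - <<'E'
from h import *
n="wrist";im,d=ctrl.get_image(n);p=proj(n,[.57,.03,.03]).astype(int)
cv2.imwrite("pics/end.png",cv2.resize(im[max(p[1]-100,0):p[1]+100,max(p[0]-130,0):p[0]+130],None,fx=3,fy=3,interpolation=cv2.INTER_CUBIC))
E
```

```text
time: 19.2
position: [0.5212, -0.106, 0.2912]
tool_rot: [-2.239, -2.204, 0.002]
ft_force: [-0.8, 0.5, 0.0]
grip_width: 0.005
grip_force: 0.0
```

View pics/end.png

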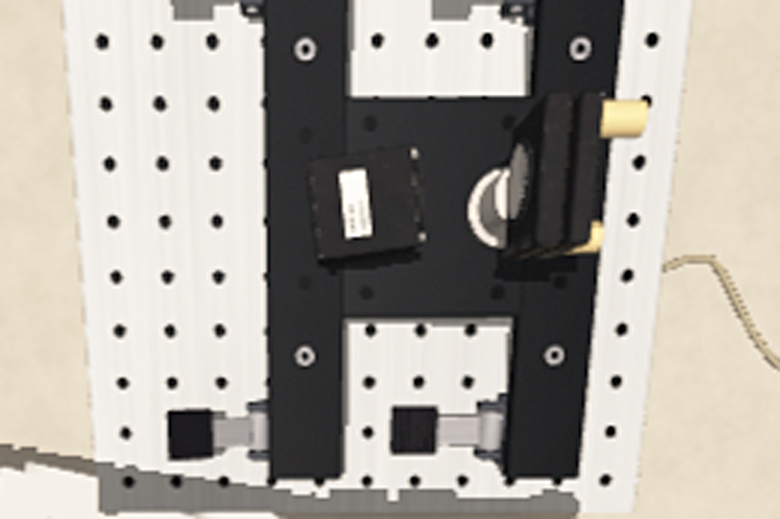

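The two right levers show at (190,433) and (413,430). The back one looks longer, as it would if flat, and the cube and mirror are in place. A depth check on the pads before I hand in:

Run:
```python
from h import *
n="wrist";im,d=ctrl.get_image(n);p=proj(n,[.57,.03,.03]).astype(int);o=[max(p[0]-130,0),max(p[1]-100,0)]
z=[]
for u,v in((190,433),(413,430)):
    a,b=int(o[0]+u/3),int(o[1]+v/3);X=P(n,a,b,np.median(d[b-2:b+3,a-2:a+3]));z.append(X[2]);print(X.round(4))
if z[1]<.033 and z[0]>.04: print(ctrl.close_job())
```

```text
[ 0.4738 -0.0625  0.0491]
[ 0.5821 -0.0648  0.0277]
the job is handed in; nothing more can be done
None
```

The back right foot was the low one: its corner gave about 3.5 mm and sprang back, and with its shim lever pressed flat it is now firm. I handed the job in at about 19 s. The front right corner was not pressed, and I left the other three levers alone.

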